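# Fit the filter cartridge and set the filling valve

## Task

Get the air filling station on the charging bench ready: take the filter cartridge from its rest, push it down past the sprung jaw of the station's clip until it sits fully home in the forks with the jaw snapped back over it, and let go of it. Then take the handwheel's upright handle, turn the valve clockwise until it is closed against its stop, and back it off exactly two full turns anticlockwise. Finish still gripping the handle, with the wheel at rest; leave the other things on the bench alone.

Things in the scene. Friction and masses are not known exactly. Their poses are not given: they have to be found in the camera images.
- station: Fixed aluminium plate 130 x 400 x 8 mm carrying clip (+y half) and valve (-y half). Origin: centre of its underside; y along its length, z up. The clip's port blocks, 26 mm wide along x, faces 89 mm either side of clip_seat along y, reach 13 mm above clip_seat. A 75 mm high dial gauge (look only, no contact) stands at x = +40, y = 0 mm.
- clip_seat (a point): Centre of the cartridge when fully home, lying along the station's y; at (0, 85, 55) mm in the station frame, same axes. Forks 10 mm wide, 45 mm either side along y: 18 mm slots open to the top, floor 8 mm below this point, flared tips 20 mm above it. Between the forks fingers have free room down to the jaw's 8 mm pivot bar (along y at x = +10 mm, 35 mm below).
- jaw (a joint): Sprung jaw, rad: 0 shut, grows as it swings out to the station's +x, at most 0.4. Two claws 10 mm wide, 58 mm either side of clip_seat along y; sloped noses overhang the slots from +x, 11 to 30 mm above clip_seat. A cartridge pushed straight down spreads it about 0.15 rad with some 5 to 14 N; it then snaps shut over it.
- cartridge: Loose aluminium filter cartridge: a plain round rod 16 mm in diameter, 150 mm long, with a dark band near each end; both ends alike; about 90 g. Origin at its centre; its y axis runs along it. It starts lying level on the rest, centre about 39 mm above the bench.
- rest: Fixed grey stand carrying the cartridge at the start, to the left or the right of the station: base 60 x 120 x 6 mm, two V supports 10 mm wide at 50 mm either side of its middle along its y, up to 42 mm high. Origin: centre of its underside. Between the supports there is free room for fingers, down to the 6 mm base.
- valve (a joint): Opening of the valve, rad: 0 is closed on its stop, grows anticlockwise seen from above as it opens (6.283 a turn), to 25.1 at most. It starts somewhere from 0.3 to 1.25 turns open. Friction about 0.08 N m (about 2 N at the handle); it stays where it is left. The wheel turns level and does not rise.
- handle: Upright black handle of the handwheel, 18 mm in diameter and 50 mm tall, spinning freely on its pin, so the gripper need not turn as the wheel is cranked round. Origin: on its axis at mid-height, 113 mm above the bench; 45 mm from the wheel's axis. Its foot is 88 mm above the bench, the top of the wheel's rim (102 mm outside diameter) 79 mm above it.
- valve_axis (a point): Point on the wheel's vertical axis, at the height of the handle's middle (113 mm above the bench), at (0, -115, 113) mm in the station frame.
- charger: Bystander: loose black battery charger 100 x 140 x 50 mm, on the other side of the station from the rest. Origin: centre of its underside.
- battery: Bystander: loose battery pack 45 x 120 x 28 mm beyond the station. Origin: centre of its underside.
- bottle: Bystander: closed jar, 60 mm in diameter and 80 mm high, beyond the station. Origin: centre of its underside.

How it is judged:
By the outcome, as a careful person would: the job done as asked, in the order asked, and still so for the second after the job is handed in, while the arm keeps its last pose, push and grip.
It also fails if it takes over 69 s, if anything falls off the work surface, if the arm or the gripper's body presses on something with over 40 N, if the wrist force passes 120 N, or if a joint passes its speed limit or range.

## Robot

A 6-joint arm with a two-finger parallel gripper is mounted at the origin on the work surface. World frame = base frame: x ahead of the robot, y to its left, z up, the work surface at z = 0. Lengths are in m, angles in rad, forces in N, time in s.
With the tool pointing down it reaches from about 0.35 to 0.875 m from the base axis. Payload 15.5 kg.
Tool frame: the origin (TCP) lies midway between the tips of the shut fingers; the grasp point (between the pads) lies behind it (env.grasp_offset is the z of the grasp point in the tool frame, in m); z points along the fingers, y is the line along which they close (so a half turn about z gives the same grasp; the last joint's range is limited). The gripper opens to 85 mm and grips with 20 to 120 N. Pads are 22 mm wide; open, the fingers measure 114 mm over their backs; the gripper's body (76 mm by 85 mm) begins 54 mm behind the grasp point. The pads swing forward as they close: fully open they stand 13 mm farther back than shut.
Start: joints at [-1.284, 0.494, 1.345, -0, 1.302, -0.096], TCP at [0.233, -0.58, 0.231] pointing down, gripper open.
Joint ranges: [-2.91, 2.91], [-0.82, 2.16], [0.22, 2.67], [-1.22, 4.37], [0.12, 2.79], [-3.08, 3.08]. Speed limits (rad/s): [1.89, 1.89, 2.57, 3.01, 3.01, 3.01].

## Interface

Orientations are given as a unit quaternion [x, y, z, w].
In Python, from bench import env, effector, eyes, job gives the robot as it stands. Calls block until the motion is done:
- env.move_pose(position, orientation): joint-space move of the TCP to a pose.
- env.line_to(position, frame=None, velocity=0.15, until_force=None): straight line of the TCP; frame=None keeps the orientation; velocity is the mean speed in m/s. With until_force (N) it stops when the force on the tool has changed by that much, and returns True; else False.
- env.goto_joints(angles): joint-space move.
- effector.move_gripper(opening, newtons=None): finger opening in m; newtons is the grip in N (None keeps the last); returns when the fingers have stopped.
- env.wait(seconds).
- env.solve_ik(position, orientation): joint angles nearest the present ones, or None.
- env.read_state(): the state.
- eyes.snapshot(name): name is "scene" or "top" or "wrist"; returns a dict with "frame" (480x640x3 uint8, blue, green, red), "vfov" (degrees; the focal length in pixels is half the picture's height over the tangent of half this angle, whatever the lens; pixels are square), "cx", "cy" (the principal point, pixels), "xyz" and "rotation" of the camera in the world. Camera axes: x right, y up, looking along -z (the intrinsics and any distortion apply to the point x, -y, -z); pixel columns grow to the right and rows downward; lengths in m; the calibration is good to about 2 mm. A picture is of the moment at which its call begins. There is no depth.
A pose or a line that the arm cannot do raises env.PlanningError and nothing moves.
- job.sign_off(): hands the job in; it is judged then, once.
Trained networks look in the newest picture that a camera, given by its name, has taken for a name from the list of things; names that differ only in an ending like _2 or _b are one class to them, and where a whole thing is asked for, a point or a joint stands for the part that bears it (a point fixed in the world has none). Each returns a list of dicts, best first, with "conf" (0 to 1); they miss things now and then, are a little off and sometimes report something else, mostly with a low value. They report only what shows in the picture. A call takes as long as a camera call.
- eyes.find_in(name, camera): "bbox" ([left, top, right, bottom] in pixels, round what is visible of it).
- eyes.masks_of(name, camera): "pixels" (480x640 bool, what is visible of it) and "bbox" ([left, top, right, bottom] in pixels, round what is visible of it).
- eyes.pinpoint(name, camera): "at" ([column, row] in pixels: a listed point, or the origin of a listed thing).
The state is a dict: "clock": time; "joints": joint angles; "qd": joint speeds; "effort": joint torques, N m; "eef_pos": TCP position; "tcp_rot": TCP orientation; "force": force on the tool from outside, world axes, zero at the start; "ft_torque": the same for the moment, N m; "opening": finger opening in m; "gripper_force": force on a finger pad.
Only numpy, scipy, OpenCV 4.12 (cv2) and the standard library are available. Lean on these libraries where they do the work, as an engineer would, in place of code of your own. Each camera call takes 0.05 s, during which the arm holds its last target. There are 200 camera calls.

## Working session

There is one attempt and no reset: what is moved stays moved. The work goes in short steps, each a Python script; the robot and the scene stay as the last script left them, time stands still between calls to the robot, and variables do not carry over. Pictures are saved under pics/ and viewed, at most 10 in all, crops included, and the job is handed in when it is done.

```bash
ls; mkdir -p pics; cat > h.py <<'E'
import numpy as np, cv2
from bench import env, effector, eyes, job
def cam(s):
    f=240/np.tan(np.radians(s["vfov"])/2); return f
def ray(s,uv):
    f=cam(s); d=np.array([(uv[0]-s["cx"])/f,-(uv[1]-s["cy"])/f,-1.0])
    return np.array(s["xyz"]),np.array(s["rotation"])@d
def at_z(s,uv,z):
    o,d=ray(s,uv); return o+d*(z-o[2])/d[2]
E
python3 - <<'E'
from h import *
for c in ("scene","top"):
    s=eyes.snapshot(c); cv2.imwrite(f"pics/{c}.png",s["frame"])
    print(c,{k:(np.round(v,4).tolist() if k!="frame" else 0) for k,v in s.items()})
    for n,z in (("station",0),("clip_seat",.055),("cartridge",.039),("rest",0),("handle",.113),("valve_axis",.113),("charger",0),("battery",0),("bottle",0)):
        for p in eyes.pinpoint(n,c)[:2]:
            print(c,n,round(p["conf"],2),np.round(p["at"],1),np.round(at_z(s,p["at"],z),4))
print(env.grasp_offset,env.read_state())
E
```

```text
bench.py
pics
scene {'frame': 0, 'vfov': 56.6305, 'cx': 322.5121, 'cy': 247.7951, 'xyz': [1.1298, 0.2799, 1.0182], 'rotation': [0.1397, 0.2417, 0.8212, 0.4977]}Traceback (most recent call last):
  File "<stdin>", line 7, in <module>
  File "h.py", line 9, in at_z
    o,d=ray(s,uv); return o+d*(z-o[2])/d[2]
        ~~~^^^^^^
  File "h.py", line 7, in ray
    return np.array(s["xyz"]),np.array(s["rotation"])@d
                              ~~~~~~~~~~~~~~~~~~~~~~~^~
ValueError: matmul: Input operand 1 has a mismatch in its core dimension 0, with gufunc signature (n?,k),(k,m?)->(n?,m?) (size 3 is different from 4)
```

```bash
sed -i 's/np.array(s\["rotation"\])@d/R.from_quat(s["rotation"]).apply(d)/; 1a from scipy.spatial.transform import Rotation as R' h.py
python3 - <<'E'
from h import *
for c in ("scene","top"):
    s=eyes.snapshot(c); cv2.imwrite(f"pics/{c}.png",s["frame"])
    print(c,{k:(np.round(v,4).tolist() if k!="frame" else 0) for k,v in s.items()})
    for n,z in (("station",0),("clip_seat",.055),("cartridge",.039),("rest",0),("handle",.113),("valve_axis",.113),("charger",0),("battery",0),("bottle",0)):
        for p in eyes.pinpoint(n,c)[:2]:
            print(c,n,round(p["conf"],2),np.round(p["at"],1),np.round(at_z(s,p["at"],z),4))
print(env.grasp_offset,env.read_state())
E
```

```text
scene {'frame': 0, 'vfov': 56.6305, 'cx': 322.5121, 'cy': 247.7951, 'xyz': [1.1298, 0.2799, 1.0182], 'rotation': [0.1397, 0.2417, 0.8212, 0.4977]}
scene station 0.7 [334.9 236.1] [ 0.5135 -0.0185  0.    ]
scene clip_seat 0.72 [363.9 230.3] [0.4955 0.0569 0.055 ]
scene cartridge 0.78 [459.4 270. ] [0.485  0.3174 0.039 ]
scene rest 0.58 [453.9 276.2] [0.4836 0.3122 0.    ]
scene handle 0.6 [335.  234.6] [0.5778 0.0128 0.113 ]
scene handle 0.4 [274.6 202.5] [ 0.5601 -0.1706  0.113 ]
scene valve_axis 0.78 [288. 195.] [ 0.5229 -0.1523  0.113 ]
scene charger 0.76 [216.6 193.8] [ 0.5394 -0.3957  0.    ]
scene battery 0.86 [331.9 331.5] [0.7647 0.1007 0.    ]
scene bottle 0.7 [243.3 274.7] [ 0.7317 -0.1762  0.    ]
top {'frame': 0, 'vfov': 48.6116, 'cx': 322.1305, 'cy': 236.8826, 'xyz': [0.5004, -0.0268, 1.1691], 'rotation': [0.0394, -0.0339, -0.6981, 0.7142]}
top station 0.61 [326.3 290.3] [ 0.5046 -0.0281  0.    ]
top clip_seat 0.57 [287.1 291.1] [0.5009 0.0537 0.055 ]
top cartridge 0.91 [163.7 293.7] [0.4893 0.3162 0.039 ]
top rest 0.58 [171.6 291.6] [0.4939 0.3109 0.    ]
top handle 0.62
[... 316 characters left out ...]
.    ]
-0.0187 {'clock': 1.1, 'joints': array([-1.28347224e+00,  4.93589087e-01,  1.34544892e+00, -2.36684251e-06,
        1.30249493e+00, -9.55070807e-02]), 'qd': array([-0.00058543,  0.00125701,  0.00132177, -0.00023577,  0.00185549,
        0.0008402 ]), 'effort': array([-1.29702792e-03, -8.82033706e+01, -3.84270465e+01, -3.38078471e-04,
        1.14625091e-03,  1.56966109e-05]), 'eef_pos': array([ 0.23347463, -0.57978746,  0.23130109]), 'tcp_rot': array([9.81735845e-01, 1.90249123e-01, 1.72325563e-06, 2.98285411e-05]), 'force': array([ 0.53770544, -0.46209629, -1.23822226]), 'ft_torque': array([-0.01864668,  0.04055888, -0.01868785]), 'gripper_force': 0.0, 'opening': 0.08551583076030178}
```

View pics/scene.png

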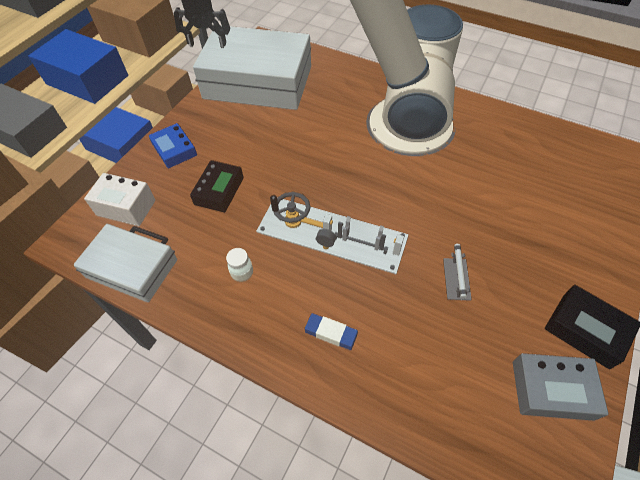

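View pics/top.png

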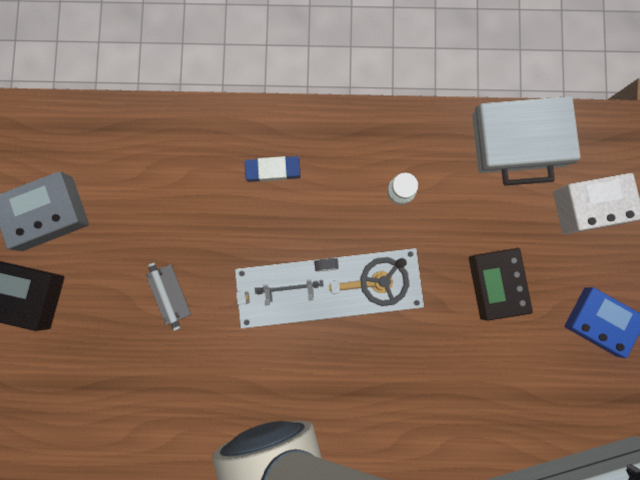

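```bash
python3 - <<'E'
from h import *
s=eyes.snapshot("wrist"); st=env.read_state()
Rt=R.from_quat(st["tcp_rot"])
print("cam in tool",Rt.inv().apply(np.array(s["xyz"])-st["eef_pos"]),(Rt.inv()*R.from_quat(s["rotation"])).as_matrix().round(3),s["vfov"],s["cx"],s["cy"],s.keys())
t=eyes.snapshot("top")
for n,z in (("station",.008),("cartridge",.039)):
  m=eyes.masks_of(n,"top")[0]
  r=cv2.minAreaRect(np.argwhere(m["pixels"])[:,::-1].astype(np.float32)); b=cv2.boxPoints(r)
  P=np.array([at_z(t,p,z) for p in b])
  print(n,m["conf"],r,P.round(4).tolist(),P.mean(0).round(4),[np.linalg.norm(P[i]-P[i-1]).round(4) for i in range(4)])
E
```

```text
cam in tool [ 6.94815274e-02 -1.10094180e-05 -1.43013527e-01] [[-0.     0.961  0.275]
 [ 1.    -0.     0.   ]
 [ 0.     0.275 -0.961]] 59.30445727135478 312.40051851971145 232.26488550030587 dict_keys(['frame', 'vfov', 'cx', 'cy', 'xyz', 'rotation'])Traceback (most recent call last):
  File "<stdin>", line 7, in <module>
IndexError: list index out of range
```

```bash
cat >> h.py <<'E'
def down(a): return (R.from_euler("z",a)*R.from_euler("x",np.pi)).as_quat()
def pins(c,L):
    s=eyes.snapshot(c); out={}
    for n,z in L:
        for p in eyes.pinpoint(n,c)[:2]:
            print(c,n,round(p["conf"],2),np.round(p["at"],1),np.round(at_z(s,p["at"],z),4)); out.setdefault(n,at_z(s,p["at"],z))
    return s,out
E
python3 - <<'E'
from h import *
L=(("station",0),("clip_seat",.055),("handle",.113),("valve_axis",.113))
for a in (0,):
    env.move_pose([.53,-.03,.36],down(a))
    print(env.read_state()["clock"],env.read_state()["joints"].round(2))
    s,_=pins("wrist",L); cv2.imwrite("pics/w1.png",s["frame"]); np.save("w1.npy",s,allow_pickle=True)
    env.line_to([.53,-.0,.32],velocity=.3); s,_=pins("wrist",L); cv2.imwrite("pics/w1b.png",s["frame"]); np.save("w1b.npy",s,allow_pickle=True)
env.move_pose([.53,.31,.30],down(0))
s,_=pins("wrist",(("cartridge",.039),("rest",0)))
cv2.imwrite("pics/w2.png",s["frame"])
np.save("w2.npy",s,allow_pickle=True)
for m in eyes.masks_of("cartridge","wrist")[:1]:
  r=cv2.minAreaRect(np.argwhere(m["pixels"])[:,::-1].astype(np.float32)); b=cv2.boxPoints(r)
  P=np.array([at_z(s,p,.039) for p in b]); print(m["conf"],P.round(4).tolist(),P.mean(0),[np.linalg.norm(P[i]-P[i-1]).round(4) for i in range(4)])
st=env.read_state(); print(st["clock"],st["joints"].round(2))
E
```

```text
3.525 [-0.17  0.25  1.37 -0.    1.52  1.4 ]
wrist station 0.93 [313.  188.6] [ 0.5101 -0.0313  0.    ]
wrist station 0.31 [465.2 156.2] [ 0.5486 -0.2109  0.    ]
wrist clip_seat 0.62 [231.7 208.7] [0.4978 0.0571 0.055 ]
wrist handle 0.69 [468.4 155. ] [ 0.5611 -0.1732  0.113 ]
wrist valve_axis 0.6 [435.8 198.3] [ 0.5209 -0.1467  0.113 ]
wrist station 0.67 [341.4 194.1] [ 0.5101 -0.0318  0.    ]
wrist clip_seat 0.79 [256.9 219.2] [0.4953 0.0557 0.055 ]
wrist handle 0.76 [521.7 159.2] [ 0.5612 -0.1714  0.113 ]
wrist valve_axis 0.88 [482.8 205.9] [ 0.5219 -0.1439  0.113 ]
wrist cartridge 0.7 [302.  232.6] [0.4839 0.3192 0.039 ]
wrist rest 0.61 [304.1 219.6] [0.4873 0.3179 0.    ]
0.88 [[0.5474, 0.3575, 0.039], [0.5547, 0.3423, 0.039], [0.4159, 0.2774, 0.039], [0.4072, 0.2936, 0.039]] [0.48130919 0.31772364 0.039     ] [np.float64(0.1541), np.float64(0.0168), np.float64(0.1533), np.float64(0.0185)]
5.725 [ 0.43  0.42  1.28 -0.    1.44  2.  ]
```

View pics/w1.png

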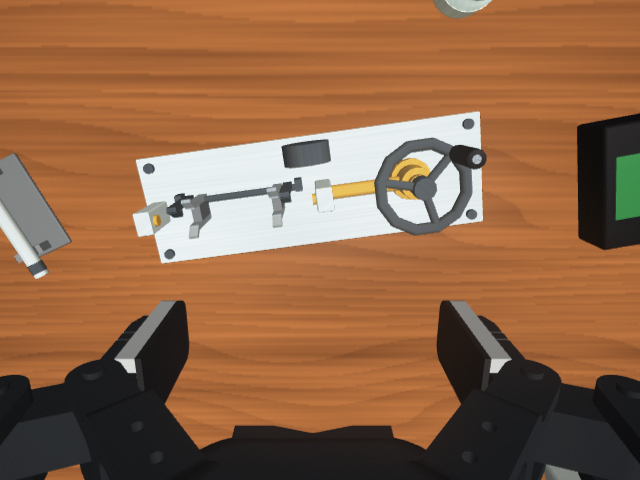

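View pics/w2.png

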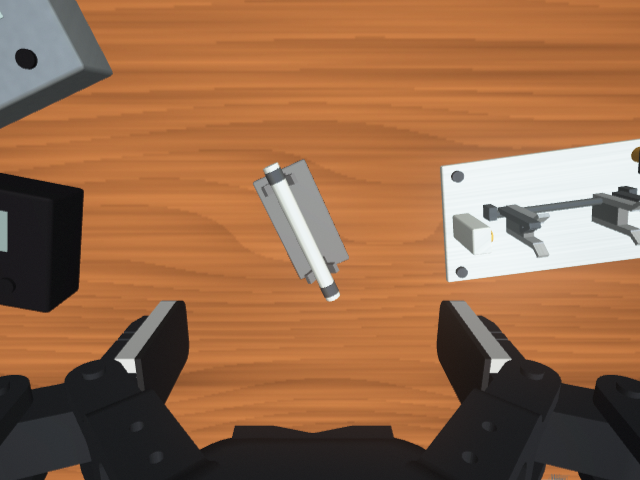

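```bash
cat > fit.py <<'E'
from h import *
from scipy.optimize import least_squares
def proj(s,P):
    q=R.from_quat(s["rotation"]).inv().apply(P-np.array(s["xyz"])); f=cam(s)
    return np.c_[s["cx"]+f*q[:,0]/-q[:,2], s["cy"]-f*q[:,1]/-q[:,2]]
C=np.array([[.065,.2,.008],[.065,-.2,.008],[-.065,-.2,.008],[-.065,.2,.008]])
def W(v,P): return R.from_euler("z",v[2]).apply(P)+[v[0],v[1],0]
def sub(s,p,w=5):
    g=cv2.cvtColor(s["frame"],cv2.COLOR_BGR2GRAY)
    return cv2.cornerSubPix(g,np.float32(p).reshape(-1,1,2).copy(),(w,w),(-1,-1),(3,40,.01)).reshape(-1,2)
if __name__=="__main__":
    ld=lambda n:np.load(n,allow_pickle=True).item()
    w1,w1b=ld("w1.npy"),ld("w1b.npy"); t=eyes.snapshot("top")
    fits={}
    for n,s,p in (("w1",w1,[[137,160],[480,111],[483,221],[161,263]]),("top",t,[[236,268],[417,249],[423,306],[241,327]]),("w1b",w1b,None)):
        if p is None: p=proj(s,W(fits["w1"],C))
        q=sub(s,p,5 if n!="top" else 3)
        r=least_squares(lambda v:(proj(s,W(v,C))-q).ravel(),[.505,-.03,.09]); fits[n]=r.x
        print(n,(q-p).round(1).tolist(),r.x.round(4),r.fun.round(1))
        print("  clip",W(r.x,np.array([[0,.085,.055]])).round(4),"valve",W(r.x,np.array([[0,-.115,.113]])).round(4))
E
python3 fit.py
```

```text
w1 [[-1.8, -0.5], [-0.5, 0.2], [-0.7, -0.6], [0.0, 0.0]] [ 0.5087 -0.0304  0.1362] [-0.9 -0.2  0.6 -0.6  0.7  0.7 -0.5  0.5]
  clip [[0.4972 0.0538 0.055 ]] valve [[ 0.5244 -0.1444  0.113 ]]
top [[-1.2, 1.2], [-1.5, -1.3], [0.2, 0.6], [-0.7, 0.7]] [ 0.5105 -0.0328  0.1389] [-0.6 -0.6  0.2 -0.3  0.6  0.3 -0.2  0.6]
  clip [[0.4987 0.0513 0.055 ]] valve [[ 0.5264 -0.1467  0.113 ]]
w1b [[0.9, 0.4], [-1.1, 0.4], [-0.8, -1.1], [1.4, -1.2]] [ 0.509  -0.0305  0.137 ] [-0.8 -0.4  1.1 -0.8  0.9  0.7 -1.3  1.2]
  clip [[0.4974 0.0537 0.055 ]] valve [[ 0.5247 -0.1444  0.113 ]]
```

```bash
python3 - <<'E'
from fit import *
env.move_pose([.49,-.0,.36],down(np.pi))
s=eyes.snapshot("wrist"); cv2.imwrite("pics/w3.png",s["frame"]); np.save("w3.npy",s,allow_pickle=True)
v0=np.array([.5089,-.0305,.1366]); p=proj(s,W(v0,C)); q=sub(s,p,7)
r=least_squares(lambda v:(proj(s,W(v,C))-q).ravel(),v0); print(r.x.round(4),r.fun.round(1),q.round(1).tolist())
print("c",W(r.x,np.array([[0,.085,.055]])).round(4),"valve",W(r.x,np.array([[0,-.115,.113]])).round(4))
pins("wrist",(("clip_seat",.055),("handle",.113),("valve_axis",.113)))
for z in (.055,): print(proj(s,W(r.x,np.array([[0,.085,.055],[0,-.115,.113]]))))
env.move_pose([.45,.29,.32],down(np.pi))
s=eyes.snapshot("wrist")
for m in eyes.masks_of("cartridge","wrist")[:1]:
  rr=cv2.minAreaRect(np.argwhere(m["pixels"])[:,::-1].astype(np.float32)); b=cv2.boxPoints(rr)
  P=np.array([at_z(s,p,.039) for p in b]); print(m["conf"],P.round(4).tolist(),P.mean(0),[np.linalg.norm(P[i]-P[i-1]).round(4) for i in range(4)])
print(env.read_state()["clock"])
E
```

```text
[ 0.5101 -0.0311  0.1378] [ 2.9  2.5 -0.2  1.1 -3.6 -0.6  1.  -1.6] [[454.6000061035156, 218.1999969482422], [136.0, 262.29998779296875], [111.30000305175781, 159.89999389648438], [451.5, 111.69999694824219]]
c [[0.4984 0.0531 0.055 ]] valve [[ 0.5259 -0.145   0.113 ]]
wrist clip_seat 0.64 [176.4 348.9] [ 0.6938 -0.1632  0.055 ]
wrist clip_seat 0.56 [361.9 184.8] [0.4953 0.0531 0.055 ]
wrist handle 0.79 [138.7 262.3] [ 0.5622 -0.1705  0.113 ]
wrist handle 0.72 [175.7 349.3] [ 0.6588 -0.1428  0.113 ]
wrist valve_axis 0.79 [162.9 226.4] [ 0.5256 -0.1432  0.113 ]
[[361.82162537 187.70860481]
 [161.07438119 226.66579189]]
0.95 [[0.4174, 0.2793, 0.039], [0.4105, 0.2947, 0.039], [0.5506, 0.3594, 0.039], [0.5587, 0.3428, 0.039]] [0.48428806 0.31904566 0.039     ] [np.float64(0.155), np.float64(0.0169), np.float64(0.1542), np.float64(0.0185)]
10.475
```

View pics/w3.png

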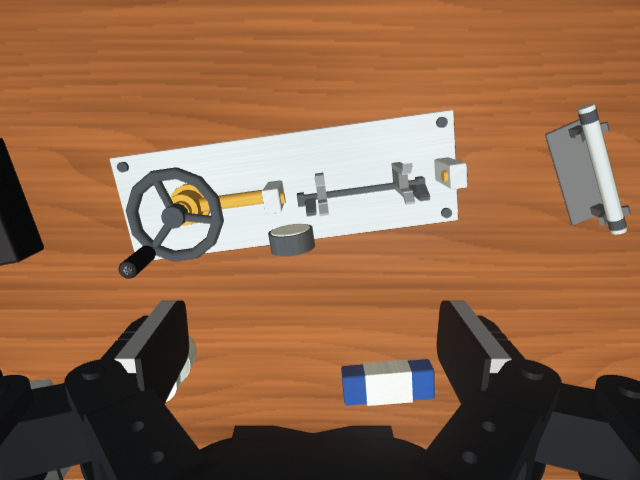

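```bash
python3 - <<'E'
from fit import *
s=np.load("w3.npy",allow_pickle=True).item()
i=[0,2,3]
for q in (np.float32([[457.5,220.5],[111,159],[453,111]]),sub(s,[[457.5,220.5],[111,159],[453,111]],3)):
    r=least_squares(lambda v:(proj(s,W(v,C[i]))-q).ravel(),[.509,-.03,.137]); print(q.tolist(),r.x.round(4),r.fun.round(1))
    print("c",W(r.x,np.array([[0,.085,.055]])).round(4),"valve",W(r.x,np.array([[0,-.115,.113]])).round(4))
E
```

```text
[[457.5, 220.5], [111.0, 159.0], [453.0, 111.0]] [ 0.5104 -0.0296  0.136 ] [ 1.1  0.7 -2.   0.2  0.9 -0.4]
c [[0.4989 0.0546 0.055 ]] valve [[ 0.526  -0.1435  0.113 ]]
[[457.4687194824219, 218.91427612304688], [109.16744995117188, 158.43429565429688], [452.3946228027344, 109.80371856689453]] [ 0.5092 -0.0305  0.1384] [ 0.6  0.9 -1.2  0.2  0.6 -0.7]
c [[0.4975 0.0537 0.055 ]] valve [[ 0.5251 -0.1444  0.113 ]]
```

```bash
python3 - <<'E'
from fit import *
g=env.grasp_offset
a=np.radians(24.8); p=np.array([.483,.3184,.039])
env.move_pose(p+[0,0,.08+g],down(a))
env.line_to(p+[0,0,g],velocity=.12)
effector.move_gripper(0.0,70)
st=env.read_state(); print(st["clock"],st["opening"],st["gripper_force"],st["eef_pos"],st["force"])
env.line_to(p+[0,0,.09+g],velocity=.15)
st=env.read_state(); print(st["opening"],st["force"])
y=.137; c=np.array([.498,.0538,.055])
env.move_pose(c+[0,0,.065+g],down(y+np.pi/2))
st=env.read_state(); print(st["clock"],st["joints"].round(2),st["eef_pos"],st["force"],st["opening"])
s=eyes.snapshot("wrist"); cv2.imwrite("pics/w4.png",s["frame"])
s=eyes.snapshot("scene"); f=s["frame"][150:300,250:450]; cv2.imwrite("pics/s4.png",cv2.resize(f,None,fx=3.9,fy=3.9,interpolation=2))
E
```

```text
14.3667 0.013807998681935557 68.10378313064575 [0.483013   0.31855523 0.02058029] [-1.96890523e+00  1.78512337e-04  4.54774421e+00]
0.013823650035824395 [ 0.29592395 -0.32857045 -0.98881372]
16.7333 [-0.01  0.5   1.79  0.    0.85 -0.15] [0.49800412 0.05411523 0.10107707] [ 0.25239001  1.26598389 -1.30153612] 0.013544864365252483
```

View pics/w4.png

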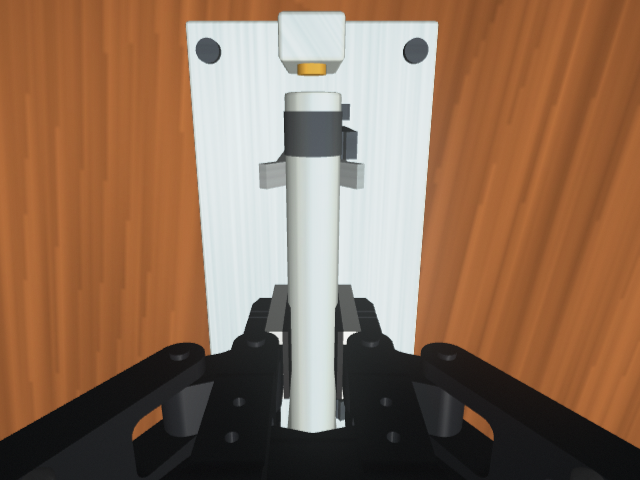

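```bash
python3 - <<'E'
from fit import *
g=env.grasp_offset; c=np.array([.498,.0538,.055])
for z,v in ((.036,.1),(.028,.04),(.020,.04),(.012,.04),(.004,.04),(-.003,.03)):
    h=env.line_to(c+[0,0,z+g],velocity=v,until_force=30)
    st=env.read_state(); print(z,h,st["eef_pos"].round(4),st["force"].round(1),round(st["opening"],4),st["clock"])
    if h: break
s=eyes.snapshot("wrist"); cv2.imwrite("pics/w5.png",s["frame"])
E
```

```text
0.036 False [0.4979 0.0539 0.0722] [-0.  -0.2 -0.9] 0.0136 17.275
0.028 False [0.4979 0.0538 0.0643] [ 0.2 -0.2 -0.7] 0.0137 17.625
0.02 False [0.4974 0.0538 0.0559] [-2.9 -0.1 -1.7] 0.0135 17.975
0.012 False [0.4975 0.0538 0.0479] [-2.9 -1.9 -4.1] 0.0136 18.325
0.004 False [0.4984 0.0538 0.0402] [-0.7 -0.2 -0.9] 0.0137 18.675
-0.003 True [0.4986 0.0538 0.036 ] [-2.9 -0.7 19.6] 0.0139 18.925
```

View pics/w5.png

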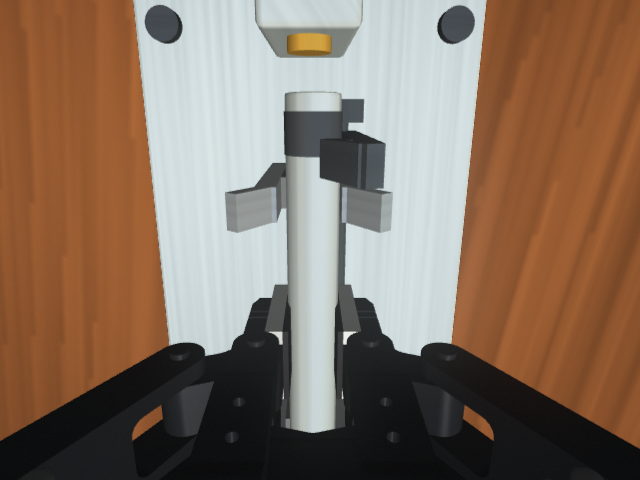

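```bash
python3 - <<'E'
from fit import *
g=env.grasp_offset; c=np.array([.498,.0538,.055]); y=.137
effector.move_gripper(.085)
st=env.read_state(); print(st["opening"],st["force"].round(1))
env.line_to(c+[0,0,.145+g],velocity=.2)
s=eyes.snapshot("wrist"); cv2.imwrite("pics/w6.png",s["frame"])
ax=np.array([.5252,-.1443])
# hover short of the handle, look again at it
_,o=pins("wrist",(("handle",.113),))
H=np.array([.5613,-.1712,.113])
env.move_pose(H+[0,0,.085+g],down(y+np.pi/2))
s=eyes.snapshot("wrist"); cv2.imwrite("pics/w7.png",s["frame"])
print(proj(s,np.array([H+[0,0,.025],H])),s["xyz"],env.read_state()["clock"],env.read_state()["joints"].round(2))
E
```

```text
0.08486660470604016 [-0.  -0.4 -0.2]
[[313.78571635 270.28844166]
 [313.66346875 253.03085809]] [ 0.55106146 -0.10097482  0.32210323] 21.6667 [-0.4   0.49  1.51  0.    1.14 -0.53]
```

View pics/w6.png

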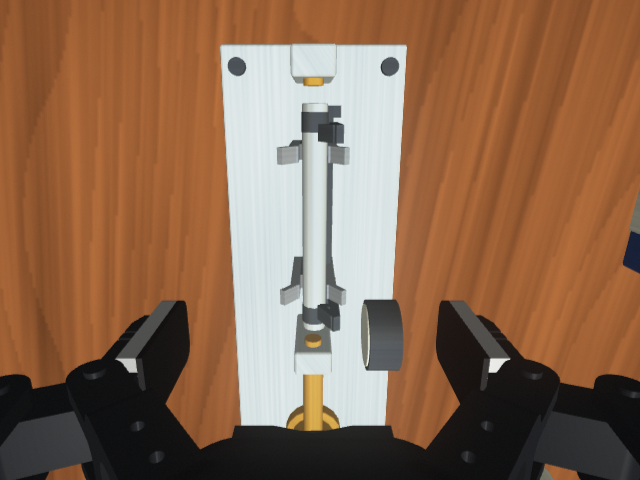

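View pics/w7.png

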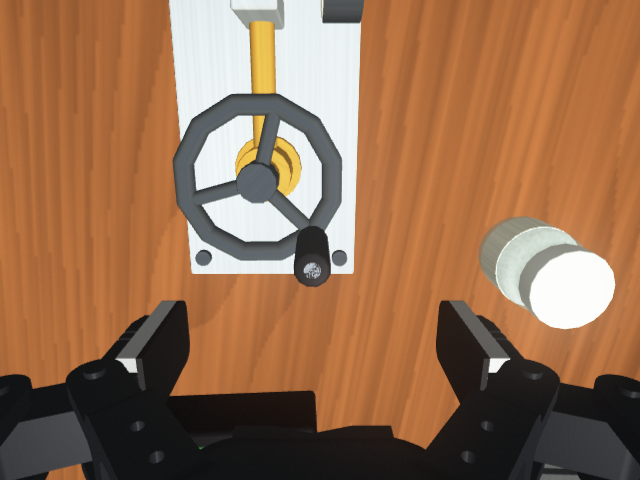

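```bash
python3 - <<'E'
from fit import *
g=env.grasp_offset; ax=np.array([.5252,-.1443]); H=np.array([.5613,-.1712,.113])
env.line_to(H+[0,0,.002+g],velocity=.15)
effector.move_gripper(0,40)
st=env.read_state(); f0=st["force"]; p=st["eef_pos"]; print(st["clock"],st["opening"],f0.round(1),p)
z=p[2]; r=.045; th=np.arctan2(*(p[:2]-ax)[::-1]); print(np.degrees(th),np.hypot(*(p[:2]-ax)))
log=[]; n=0
while n<4:   # short trial
    th-=np.radians(12); n+=1
    h=env.line_to([ax[0]+r*np.cos(th),ax[1]+r*np.sin(th),z],velocity=.1,until_force=25)
    st=env.read_state(); f=st["force"]; e=st["eef_pos"][:2]-ax; t=np.arctan2(e[1],e[0])
    print(h,round(np.degrees(th),1),round(np.degrees(t),1),"rad %.1f tan %.1f"%(f[0]*np.cos(t)+f[1]*np.sin(t),-f[0]*np.sin(t)+f[1]*np.cos(t)),f.round(1),round(np.hypot(*e),4),st["clock"])
    if h: break
E
```

```text
22.9917 0.01691395319595725 [-2.7  0.7  5.8] [ 0.56117324 -0.17116368  0.09661844]
-36.75121483432015 0.04489689692465369
False -48.8 -49.2 rad -1.1 tan -1.2 [-1.6 -0.   1.2] 0.045 23.2417
False -60.8 -60.9 rad 0.2 tan -1.8 [-1.5 -1.1  1.9] 0.0451 23.4917
False -72.8 -72.8 rad 1.9 tan -1.9 [-1.3 -2.3  1.9] 0.0452 23.7417
False -84.8 -84.8 rad 4.9 tan -1.9 [-1.4 -5.   0.5] 0.0452 23.9917
```

```bash
python3 - <<'E'
from fit import *
ax=np.array([.5252,-.1443]); r=.045
st=env.read_state(); z=st["eef_pos"][2]; th=np.radians(-84.75); t0=st["clock"]
while env.read_state()["clock"]<t0+11:
    th-=np.radians(12)
    h=env.line_to([ax[0]+r*np.cos(th),ax[1]+r*np.sin(th),.0966],velocity=.1,until_force=25)
    st=env.read_state(); f=st["force"]; e=st["eef_pos"][:2]-ax; t=np.arctan2(e[1],e[0])
    ft=-f[0]*np.sin(t)+f[1]*np.cos(t)
    print(h,round(np.degrees(th),1),round(np.degrees(t),1),"rad %.1f tan %.1f"%(f[0]*np.cos(t)+f[1]*np.sin(t),ft),round(np.hypot(*e),4),round(st["clock"],2))
    if h or abs(ft)>10: break
    if np.hypot(f[0],f[1])>35: print("high force"); break
print(st["eef_pos"],st["opening"])
E
```

```text
False -96.8 -96.9 rad 6.7 tan -1.4 0.0453 24.24
False -108.8 -109.2 rad 9.4 tan -0.9 0.0453 24.49
False -120.8 -121.5 rad 10.2 tan -1.1 0.0454 24.74
False -132.8 -133.8 rad 8.7 tan -0.9 0.0454 24.99
False -144.7 -146.1 rad 8.7 tan -1.7 0.0455 25.24
False -156.7 -158.1 rad 6.2 tan -2.0 0.0455 25.49
False -168.7 -170.0 rad 4.9 tan -1.7 0.0454 25.74
False -180.7 178.2 rad 4.3 tan -1.5 0.0454 25.99
False -192.7 166.6 rad 4.3 tan -1.7 0.0454 26.24
False -204.7 154.9 rad 3.1 tan -2.2 0.0452 26.49
False -216.7 143.0 rad 3.7 tan -1.0 0.0451 26.74
False -228.7 131.1 rad 5.0 tan -0.8 0.045 26.99
False -240.7 119.0 rad 5.2 tan -1.4 0.0449 27.24
False -252.7 106.8 rad 3.6 tan -2.6 0.0448 27.49
False -264.7 94.8 rad 2.6 tan -1.1 0.0447 27.74
False -276.8 83.1 rad -0.3 tan -1.7 0.0446 27.99
False -288.8 71.1 rad -3.4 tan -1.7 0.0446 28.24
False -300.8 59.3 rad -3.5 tan -1.3 0.0446 28.49
False -312.8 47.4 rad -3.0 tan -1.2 0.0445 28.74
False -324.8 35.4 rad -1.5 tan -1.0 0.0445 28.99
False -336.8 23.4 rad -3.0 tan -2.3 0.0445 29.24
False -348.8 11.4 rad -1.3 tan -2.0 0.0445 29.49
False -360.8 2.8 rad 5.6 tan 21.2 0.0446 29.74
[ 0.56975301 -0.14212533  0.09655432] 0.01742547830341915
```

```bash
python3 - <<'E'
from fit import *
ax=np.array([.5246,-.1449]); r=.045
def step(th,v=.1):
    env.line_to([ax[0]+r*np.cos(th),ax[1]+r*np.sin(th),.0966],velocity=v)
    st=env.read_state(); f=st["force"]; e=st["eef_pos"][:2]-ax; t=np.arctan2(e[1],e[0])
    return t,-f[0]*np.sin(t)+f[1]*np.cos(t),f[0]*np.cos(t)+f[1]*np.sin(t),st
st=env.read_state(); e=st["eef_pos"][:2]-ax; t=np.arctan2(e[1],e[0]); print("stop",np.degrees(t),st["eef_pos"])
for d in (0,.5,1.):   # ease off in place, to read the unloaded stop angle
    a,ft,fr,st=step(t+np.radians(d),.03); print(d,np.degrees(a),ft,fr)
    if ft<4: break
ts=a; np.save("stop.npy",[ts]); print("ref",np.degrees(ts))
th=ts; N=60; mx=0
for k in range(N):
    th=ts+4*np.pi*(k+1)/N
    a,ft,fr,st=step(th)
    mx=max(mx,abs(ft),abs(fr))
    if k%10==9: print(k,np.degrees(th-a)%360,ft,fr,st["clock"])
    if max(abs(ft),abs(fr))>40: print("high",k,ft,fr); break
print(mx,st["eef_pos"],st["opening"])
cmd=th
for _ in range(2):
    err=(ts-a+np.pi)%(2*np.pi)-np.pi
    cmd+=err; a,ft,fr,st=step(cmd,.03); print("fix",np.degrees(err),np.degrees(a),ft,fr)
env.wait(.3); st=env.read_state(); e=st["eef_pos"][:2]-ax; print(np.degrees(np.arctan2(e[1],e[0])),st["force"],st["clock"])
s,_=pins("wrist",(("handle",.113),("valve_axis",.113)));cv2.imwrite("pics/w8.png",s["frame"])
E
```

```text
stop 3.5164305789412973 [ 0.56975301 -0.14212533  0.09655432]
0 4.636084444956107 1.6267586600346213 4.023365804053567
ref 4.636084444956107
9 0.43359745482756124 1.9189028851371184 -23.96236625815213 32.4917
19 359.8343060906381 1.4432218334545226 26.034427807023782 34.9917
29 358.84580217958006 1.949914460232192 4.027909596314718 37.4917
39 0.15725317979507736 2.870215159907339 -21.332623233044387 39.9917
49 359.99425872306153 1.0744058866814967 26.32983565700854 42.4917
59 358.80842451001956 1.3197026066596587 5.127561516767248 44.9917
32.213429221486976 [ 0.56950774 -0.14031653  0.09665747] 0.016871670532662017
fix -1.191575489980322 3.6590001447177736 2.5874791544434252 5.906763083181166
fix 0.9770843002383435 4.365026358894101 0.07732318915304576 5.435762470801725
4.348366562201611 [5.73411263 0.8372716  2.43941062] 45.7917
wrist valve_axis 0.68 [179.1 321.5] [ 0.525  -0.1449  0.113 ]
```

View pics/w8.png

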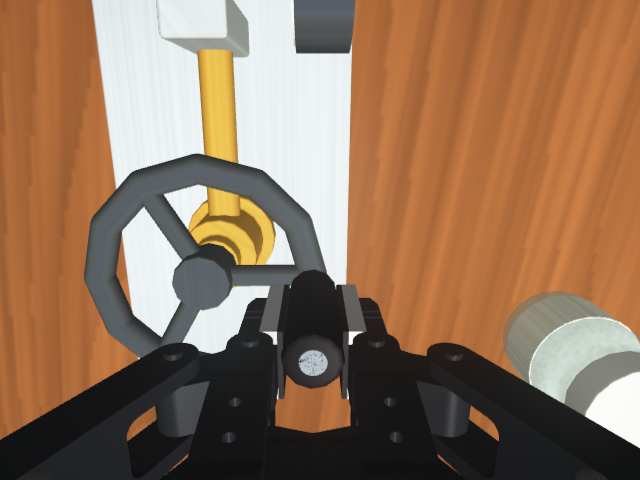

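```bash
python3 - <<'E'
from fit import *
s=eyes.snapshot("wrist"); st=env.read_state(); e=st["eef_pos"]
print(proj(s,np.array([[e[0],e[1],.138]])),e,st["qd"].round(4),st["gripper_force"],st["clock"])
print([at_z(s,p,.138).round(4) for p in ([313,363],)])
m=eyes.masks_of("cartridge","top") if eyes.snapshot("top") else 0
print(len(m))
E
```

```text
[[313.92688552 373.36475974]] [ 0.56968309 -0.14146324  0.09664998] [-0.0009  0.0007  0.0018 -0.0003 -0.0013  0.001 ] 42.20097362995148 45.9917
[array([ 0.569 , -0.1382,  0.138 ])]
1
```

```bash
python3 -c "
from h import *
print(job.sign_off())"
```

```text
the job is handed in; nothing more can be done
None
```

The job is handed in at about 46 s: the cartridge is clipped home under both claws and released, and the valve was closed on its stop and backed off two turns anticlockwise with the handle still gripped; I estimate it within about 1° of exact, because the handle slipped about 3 mm in the pads, probably at the stop, and I inferred rather than measured that it did not slip again on the way back.

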